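# Clear a plugged cork borer with the ejector rod

## Robot

A 6-joint arm with a two-finger parallel gripper is mounted at the origin on the work surface. World frame = base frame: x ahead of the robot, y to its left, z up, the work surface at z = 0. Lengths are in mm, angles in rad, forces in N, time in s.
With the tool pointing down it reaches from about 300 to 750 mm from the base axis. Payload 8.5 kg.
Tool frame: the origin (TCP) lies where the fingers leave the gripper's body, on its centre line; the fingertips stand 64 mm ahead of it and the grasp point (between the pads) lies 45 mm ahead of it; z points along the fingers, y is the line along which they close (so a half turn about z gives the same grasp; the last joint's range is limited). The gripper opens to 88 mm and grips with 3 to 60 N. Pads are 18 mm wide; open, the fingers measure 123 mm over their backs; the gripper's body (75 mm by 187 mm) begins 45 mm behind the grasp point.
Start: joints at [0.909, 0.381, 1.297, -0, 1.464, -0.215], TCP at [237.634, 495.995, 302.748] pointing down, gripper open.
Joint ranges: [-3.11, 3.11], [-0.89, 2.33], [0.22, 2.48], [-1.42, 4.56], [0.17, 2.85], [-2.88, 2.88]. Speed limits (rad/s): [2.39, 2.39, 3.14, 3.14, 3.14, 3.14].

## Interface

Orientations are given as a rotation vector (axis times angle).
In Python, from station import monitor, camera, order gives the robot as it stands.
- The arm moves only by the tool carry_out, never from a script. Its argument "motion" is a list of rows, each a list of 5 numbers: the closure, from 0 (fully open) to 1 (shut), then the shift along the tool's x, y, z each as a share of 0.12 m, from -1 to 1, then the turn about the tool's z as a share of 180 degrees, from -1 to 1. In form: [[hand, x, y, z, yaw], ...]. A call has 1 to 20 rows; each row is the pose to reach, as a shift and turn from the pose commanded when the call began, along the tool's axes at that moment, turning the shorter way round; what a row does not reach only later rows make up. A row lasts 1/8 s, in which the tool goes at most 62.5 mm and 10.7 degrees, less where a joint would pass 70% of its speed; a pose out of reach is approached as far as the arm can. A call with a number of a shift or a turn outside -1 to 1 is refused whole. A call with a gripper value outside its range is refused whole. The fingers move at their own pace and stop on an object; the grip force is fixed at half the most. Time passes only in rows, so rows that repeat a pose let the fingers close. It gives the time, the measured TCP pose, the force and the opening at its end, in the units of the state.
- monitor.get_state(): the state, without advancing time (a new reading comes with each control period).
- camera(name): name is "side" or "top" or "wrist"; returns a dict with "pixels" (420x560x3 uint8, red, green, blue), "range_z" (420x560 float32, mm along the optical axis (not along the pixel's ray), 0 where there is no reading), "fx", "fy", "cx", "cy" (pixels), "rvec" (rotation vector, rad) and "tvec" (3), from world to camera coordinates, as OpenCV has them. Camera axes: x right, y down, z forward; pixel columns grow to the right and rows downward; lengths in mm; the calibration is good to about 2 mm. A picture is of the moment at which its call begins.
- order.hand_in(): hands the job in, once; it reports no verdict.
The state is a dict: "t": time; "joint_positions": joint angles; "dq": joint speeds; "effort": joint torques, N m; "position": TCP position; "tcp_rot": TCP orientation; "ft_force": force on the tool from outside, world axes, zero at the start; "moment": the same for the moment, N m; "width": finger opening in mm.
Only numpy, scipy, OpenCV 4.12 (cv2) and the standard library are available. Lean on these libraries where they do the work, as an engineer would, in place of code of your own. Each camera call takes 0.05 s, during which the arm holds its last target. There are 200 camera calls.

## Task

A rubber plug is stuck in the cork borer that is clamped, sloping, in the small bench vise. Take the ejector rod from its wooden rest, feel its tip into the hole in the borer's handle, and push it right through, without forcing it, until the plug drops out of the lower end into the white tray. Then draw the rod out, lay it back in both notches of its rest as it lay before, and leave everything else where it stands.

Things in the scene. Friction and masses are not known exactly. Their poses are not given: they have to be found in the camera images.
- vise: small swivel bench vise, screwed down, holding the cork borer: a brass tube 24 mm across (bore 21 mm), 150 mm long with its dark wooden handle (32 mm across, 35 mm long, bored through 11 mm). Origin on the table under the middle of the jaws. A screw with a cross bar sticks out 110 mm on the side of the jaws' +y, 18 mm below the borer's axis
- jaws: the vise's jaws, 56 mm long, 46 mm to either side, no higher than the borer. Origin on the bore's axis, mid-jaw, 112 mm above the table; x runs along the bore from handle to open lower end, 0.35 rad (20 deg) down; y is level. How far the borer is pushed through the jaws is not measured: the handle's end face, with the hole, lies 66 to 94 mm from here against x, the lower end 84 to 56 mm along x
- plug: dark rubber plug, 20 mm diameter, 36 mm long, wedged out of sight in the tube, its near face about 2 mm along x from the jaws' origin; origin at its centre, x along its axis. It gives way to a steady push of 8 to 14 N and grips until it is out of the tube
- rod: steel ejector rod, 8 mm diameter, about 90 g, with a flat, slightly bevelled tip, a stop collar 20 mm across and 6 mm long whose front face is 154 mm from the tip, and a black ball knob of 22 mm on its other end. Origin on its axis 100 mm from the tip; x runs from knob to tip. With the collar up against the borer's handle the tip stands 4 mm out of the lower end, and the plug is out
- rod_tip (a point): the rod's tip, 100 mm from its origin along x
- rod_knob (a point): centre of the ball knob, 104 mm from the rod's origin against x (50 mm behind the collar's front face)
- rest: wooden rod rest, screwed down: base 170 by 70 by 10 mm, two notched uprights 60 mm wide, 57 mm high, 12 mm thick, at 76 mm against x and 60 mm along x from its origin (on its underside). x points the way the rod's tip lies. Shaft axis 44 mm above the table in the V notches, 30 mm wide at the top. One notch takes the shaft between collar and knob (33 mm apart), the other the shaft near its tip
- tray: white enamel tray, 130 by 110 by 24 mm high, under the borer's lower end; origin at the centre of its underside
- reagent: amber reagent bottle, 48 mm across, 115 mm tall; leave alone; origin at its base
- slide_box: pale wooden slide box, 85 by 34 by 30 mm; leave alone; origin at the centre of its underside
- stopper: tapered brown rubber stopper, 34 mm across, 32 mm tall; leave alone; origin at its base
- beaker: glass beaker, 66 mm across, 85 mm tall; leave alone; origin at its base
There are look-alikes about, which are no part of the job. What is shaped like the rest but red or turquoise is not meant. There is more than one size of the tray; the job needs the middle-sized.

How it is judged (in metres and radians):
On the way, in this order (a step that is already met when the one before it is completed fails the run):
1. the rod's tip is at least 20 mm inside the borer, entered through the handle (x of rod_tip in the frame of jaws between -0.045 and 0.02 m and y of rod_tip in the frame of jaws between -0.01 and 0.01 m and z of rod_tip in the frame of jaws between -0.01 and 0.01 m), for 0.1 s.
2. the plug has dropped out of the lower end while the rod is pushed through the borer (height (world z) of plug below 0.06 m and x of rod_tip in the frame of jaws above 0.03 m and y of rod_tip in the frame of jaws between -0.015 and 0.015 m and z of rod_tip in the frame of jaws between -0.015 and 0.015 m), for 0.05 s.
At the end, for the whole second after the job is handed in: The plug lies at rest within the upright tray; the rod lies at rest in both notches of its rest, tip the way it lay before (its origin within 10 mm across and 16 mm lengthwise of the rest's origin, 36 to 56 mm up, within 0.12 rad of the rest's long axis) (x of plug in the frame of tray between -0.065 and 0.065 m and y of plug in the frame of tray between -0.055 and 0.055 m and z of plug in the frame of tray between 0 and 0.03 m and linear speed of each of plug, rod below 0.03 m/s and angle between tray's own z axis and vertical below 0.1 rad and x of rod in the frame of rest between -0.016 and 0.016 m and x of rod_tip in the frame of rest above 0.05 m and y of rod in the frame of rest between -0.01 and 0.01 m and z of rod in the frame of rest between 0.036 and 0.056 m and angle between the x axis of rod and the x axis of rest, either way round below 0.12 rad); the robot touches nothing.
It fails at once if the rod pressed on the borer or vise with more than 50 N (contact force between rod and vise above 50 N).
It fails at once if the tray or a bystander shifted by more than 30 mm (distance of any of tray, reagent, slide_box, stopper, beaker from where it was at the start of the episode above 0.03 m).
It also fails if it takes over 62 s, if anything falls off the work surface, if the arm or the gripper's body presses on something with over 40 N, if the wrist force passes 120 N, or if a joint passes its speed limit or range.

## Working session

There is one attempt and no reset: what is moved stays moved. The work goes in short steps, Python scripts to look and compute and a tool call to move; the robot and the scene stay as the last step left them, time stands still between calls to the robot, and variables do not carry over. Pictures are saved under pics/ and viewed, on a budget of 10 in all, crops included, one or two more only if the job needs it, and the job is handed in when it is done.

Besides the shell and the picture viewer there is one more tool, called after "Call:" by a JSON object that holds its "api" and its "payload", one argument or row to a line. carry_out: Moves the arm, as the interface text tells. Its arguments: {"type":"object","properties":{"motion":{"type":"array"}},"required":["motion"]}

```bash
ls; mkdir -p pics; cat > h.py <<'E'
import numpy as np, cv2
from station import monitor, camera, order
def P(im):  # world point map
    R,_=cv2.Rodrigues(np.array(im["rvec"],float)); z=im["range_z"].astype(float)
    v,u=np.mgrid[:z.shape[0],:z.shape[1]]
    c=np.stack([(u-im["cx"])/im["fx"]*z,(v-im["cy"])/im["fy"]*z,z],-1)
    w=(c-np.array(im["tvec"],float).ravel())@R
    w[z==0]=np.nan
    return w
def save(n,px,box=None,s=1):
    if box: px=px[box[1]:box[3],box[0]:box[2]]
    cv2.imwrite("pics/"+n+".png",cv2.resize(px[...,::-1],None,fx=s,fy=s,interpolation=cv2.INTER_CUBIC))
E
python3 - <<'E'
from h import *
print(monitor.get_state())
for n in ("top","side"):
    im=camera(n); save(n+"0",im["pixels"],s=1.42); np.save(n+"0.npy",P(im)); np.save(n+"0px.npy",im["pixels"])
    R=cv2.Rodrigues(np.array(im["rvec"],float))[0]; print(n,-R.T@np.array(im["tvec"]).ravel(), R[2], im["fx"])
E
```

```text
pics
{'t': 0.0, 'joint_positions': array([ 9.08681453e-01,  3.81197765e-01,  1.29823391e+00,  9.55942888e-07,
        1.46359132e+00, -2.15282688e-01]), 'dq': array([ 0.00065481,  0.00069206,  0.00061744, -0.00060238,  0.00038192,
       -0.00096882]), 'effort': array([-3.91386038e-04, -4.37937677e+01, -2.24556988e+01,  7.13361357e-02,
        3.53083585e-02, -1.37303527e-04]), 'position': array([237.54052772, 495.85841734, 302.14580895]), 'tcp_rot': array([-6.95923073e-01, -3.06291837e+00,  2.03299571e-03]), 'ft_force': array([-0.16954231,  0.07652635, -1.01972288]), 'moment': array([ 0.03351128,  0.00172358, -0.02807442]), 'width': 88.08791672972907}
top [ 467.5362197   -27.85396111 1936.1385491 ] [ 0.05866238  0.00483574 -0.99826617] 546.579965113873
side [ 233.95910439 1133.11474914  942.82026834] [ 0.23475521 -0.78427658 -0.57428236] 464.4172902056225
```

View pics/top0.png

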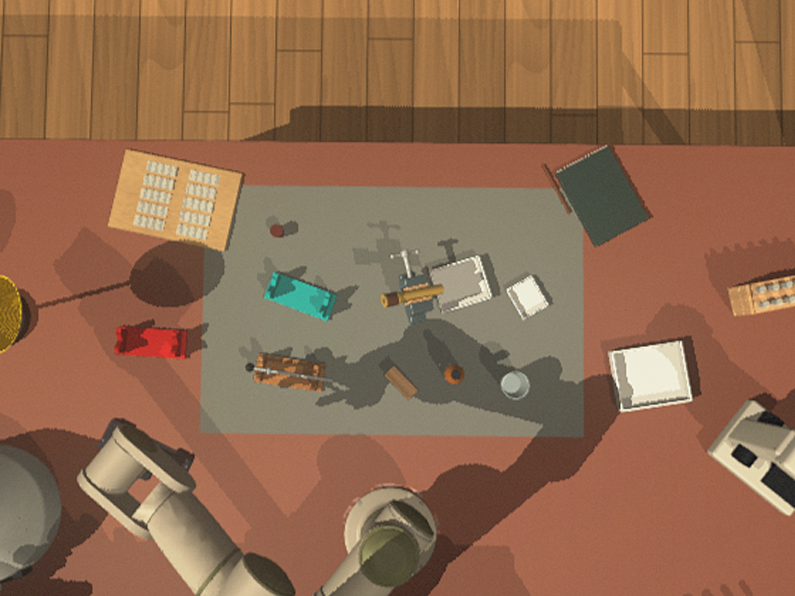

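View pics/side0.png

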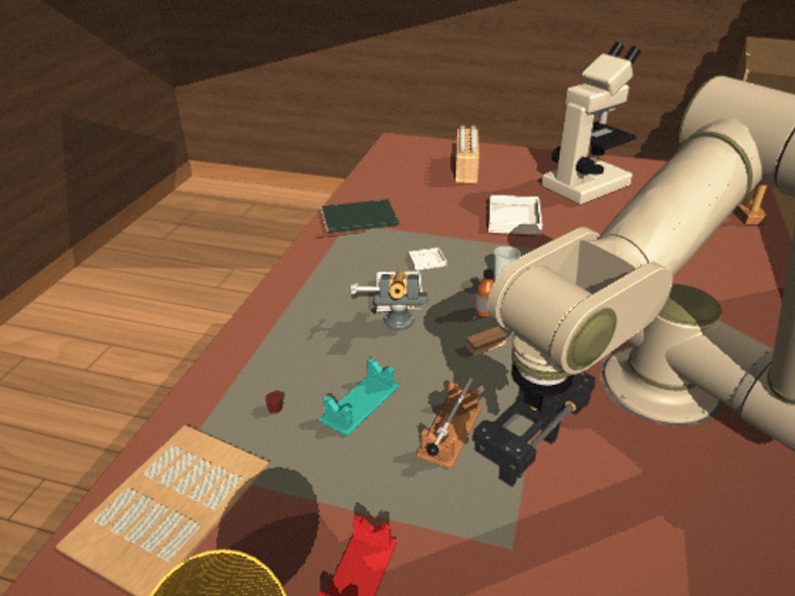

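```bash
python3 - <<'E'
from h import *
w=np.load("top0.npy"); px=np.load("top0px.npy").astype(int)
def box(a,b,c,d): # view px
    s=1.42; return w[int(b/s):int(d/s),int(a/s):int(c/s)].reshape(-1,3), px[int(b/s):int(d/s),int(a/s):int(c/s)].reshape(-1,3)
def pca(p):
    c=p.mean(0); u,s,v=np.linalg.svd(p-c); return c,v[0],np.ptp((p-c)@v[0])
q,_=box(240,345,355,395); 
for lo,hi in ((4,20),(25,40),(36,80)):
    m=(q[:,2]>lo)&(q[:,2]<hi); print("rest/rod",lo,hi,m.sum(),*pca(q[m]), "y range",q[m,1].min(),q[m,1].max())
q,c=box(375,275,450,312)
m=(c[:,0]>c[:,2]*1.8)&(q[:,2]>75); r=q[m]; print("borer",m.sum(),*pca(r)); 
i=np.argsort(-r[:,1]); print(r[i][::6].round(0).tolist())
q,_=box(430,245,500,315); m=(q[:,2]>12)&(q[:,2]<35); print("tray",m.sum(),cv2.minAreaRect(q[m,:2].astype(np.float32)))
for n,b in dict(reag=(435,355,470,390),beaker=(495,365,535,402),box=(380,355,420,400)).items():
    q,_=box(*b); m=q[:,2]>15; print(n,q[m].mean(0),q[m,2].max())
# side
w=np.load("side0.npy"); px=np.load("side0px.npy").astype(int)
q,c=box(375,265,425,305); m=(c[:,0]>c[:,2]*1.8)&(q[:,2]>60); r=q[m]; i=np.argsort(-r[:,1]); print("side borer",pca(r)); print(r[i][::8].round(0).tolist())
q,c=box(415,375,485,465);m=(q[:,2]>36); print("side rod",m.sum(),pca(q[m]))
E
```

```text
rest/rod 4 20 1120 [402.57571653 239.65669618   9.08478472] [0.00374638 0.99997848 0.00538602] 284.2419311645063 y range 93.76486654069015 377.7618373111903
rest/rod 25 40 38 [396.29694548 261.78806048  34.37800342] [-0.13549605 -0.99077388  0.00281699] 168.5009937362448 y range 172.24038006871652 338.2919214897752
rest/rod 36 80 287 [396.38787613 259.33509714  49.90913053] [-0.14471544 -0.98946656 -0.00365684] 211.6617745974399 y range 146.53002942922748 355.12170620792676
borer 368 [583.07793198 -49.09988664 125.97175018] [-0.23579505  0.91619359  0.3240216 ] 154.10783735349656
[[579.0, 26.0, 130.0], [579.0, 23.0, 140.0], [569.0, 19.0, 136.0], [575.0, 19.0, 148.0], [565.0, 16.0, 153.0], [559.0, 12.0, 148.0], [569.0, 9.0, 150.0], [578.0, 6.0, 151.0], [569.0, 3.0, 151.0], [572.0, -4.0, 153.0], [563.0, -7.0, 142.0], [563.0, -11.0, 139.0], [579.0, -14.0, 152.0], [575.0, -17.0, 153.0], [576.0, -20.0, 136.0], [579.0, -24.0, 140.0], [595.0, -27.0, 112.0], [573.0, -27.0, 134.0], [579.0, -30.0, 141.0], [593.0, -33.0, 130.0], [573.0, -33.0, 134.0], [597.0, -37.0, 128.0], [577.0, -37.0, 129.0
[... 1361 characters left out ...]
1.0, 27.0, 133.0], [565.0, 25.0, 136.0], [556.0, 23.0, 137.0], [559.0, 22.0, 131.0], [573.0, 20.0, 153.0], [573.0, 19.0, 138.0], [564.0, 17.0, 135.0], [561.0, 16.0, 153.0], [552.0, 15.0, 128.0], [555.0, 14.0, 142.0], [572.0, 10.0, 151.0], [558.0, 5.0, 150.0], [567.0, -4.0, 128.0], [565.0, -10.0, 146.0], [594.0, -30.0, 117.0], [592.0, -34.0, 130.0], [593.0, -36.0, 132.0], [558.0, -40.0, 113.0], [559.0, -45.0, 121.0], [560.0, -50.0, 129.0], [566.0, -59.0, 126.0], [592.0, -69.0, 115.0], [582.0, -78.0, 115.0], [604.0, -95.0, 97.0], [584.0, -110.0, 98.0]]
side rod 685 (array([369.83882177, 337.19054857, 113.37060917]), array([-0.20186696,  0.73962498,  0.64203164]), np.float64(525.8984435318004))
```

Candidates (top0 view pixels): rest is the plain wooden one with the rod at (290,372), not the red one (150,342) or the turquoise one (300,296). The tray is the one under the borer at (462,283), not the small one (528,297) or the large one (650,375). The borer's handle is at (390,299) and its lower end at (443,290). I'll move above the rod and check it close up.

Call:
{"api": "carry_out", "payload": {
  "motion": [
    [0,-0.5,-0.45,0,0.1],
    [0,-1,-0.97,0,0.2],
    [0,-1,-0.97,0,0.3],
    [0,-1,-0.97,0,0.404],
    [0,-1,-0.97,0,0.404],
    [0,-1,-0.97,0,0.404],
    [0,-1,-0.97,0,0.404],
    [0,-1,-0.97,0,0.404]
  ]
}}

```text
t: 1.1
position: [295.5, 339.1, 302.5]
tcp_rot: [-2.375, -2.056, 0.001]
ft_force: [0.1, -0.8, -0.3]
width: 87.8
```

```bash
cat >> h.py <<'E'
from scipy.spatial.transform import Rotation as Ro
def go(target,s=None):  # shares to bring TCP to world target
    s=s or monitor.get_state(); R=Ro.from_rotvec(s["tcp_rot"]).as_matrix()
    return (R.T@(np.array(target)-s["position"])/120).round(3)
def st():
    s=monitor.get_state(); R=Ro.from_rotvec(s["tcp_rot"]).as_matrix()
    print("t",round(s["t"],2),"p",s["position"].round(1),"x",R[:,0].round(3),"yawx",np.degrees(np.arctan2(R[1,0],R[0,0])).round(2),"F",s["ft_force"].round(1),"M",s["moment"].round(2),"w",round(s["width"],1),"q6",s["joint_positions"][5].round(2)); return s
E
python3 - <<'E'
from h import *
s=st(); im=camera("wrist"); save("w1",im["pixels"],s=1.42); np.savez("w1.npz",w=P(im),px=im["pixels"])
print(go((400,290,220)), np.nanmin(im["range_z"]))
E
```

```text
t 1.1 p [295.5 339.1 302.5] x [ 0.143  0.99  -0.   ] yawx 81.75 F [ 0.1 -0.8 -0.3] M [-0.1   0.05  0.02] w 87.8 q6 0.73
[-0.282  0.92   0.688] 0.0
```

View pics/w1.png

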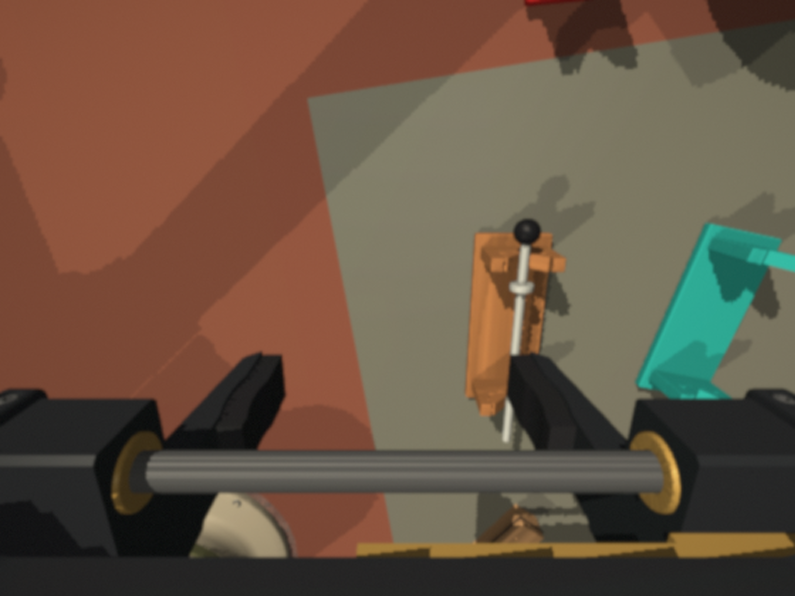

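The wrist view shows the plain wooden rest holding the rod: knob (527,231), collar (521,288), tip (507,438). The turquoise rest is at the right and is left alone. I'll intersect those rays with z=44.

```bash
cat >> h.py <<'E'
def ray(im,u,v,z):
    R=cv2.Rodrigues(np.array(im["rvec"],float))[0]; o=-R.T@np.array(im["tvec"],float).ravel()
    d=R.T@np.array([(u-im["cx"])/im["fx"],(v-im["cy"])/im["fy"],1]); return o+d*(z-o[2])/d[2]
E
python3 - <<'E'
from h import *
im=camera("wrist"); s=1.42
K,C,T=[ray(im,u/s,v/s,44) for u,v in ((527,231),(521,288),(507,438))]
print(K,C,T,np.linalg.norm(K-T)); d=(T-K)/np.linalg.norm(T-K); print(d,np.degrees(np.arctan2(-d[1],-d[0])))
O=K+104*d; print("origin",O, T-100*d); A=(K+52*d+T-152*d)/2; print("C vs", C, K+47*d); A=K+104*d-43*d; print("A",A); print(go((A[0],A[1],220)))
E
```

```text
[405.9554867  346.65271509  44.        ] [398.84509498 298.30835283  44.        ] [378.3378626  146.95970964  44.        ] 201.59372407676244
[-0.13699645 -0.99057154  0.        ] 82.125919321094
origin [391.70785613 243.63327506  44.        ] [392.03750738 246.01686351  44.        ]
C vs [398.84509498 298.30835283  44.        ] [399.51665366 300.09585277  44.        ]
A [397.59870339 286.22785123  44.        ]
[-0.316  0.905  0.688]
```

Call:
{"api": "carry_out", "payload": {
  "motion": [
    [0,-0.15,0.45,0.3,-0.002],
    [0,-0.316,0.905,0.7,-0.002],
    [0,-0.316,0.905,1,-0.002],
    [0,-0.316,0.905,1,-0.002],
    [0,-0.316,0.905,1,-0.002]
  ]
}}

```text
t: 1.82
position: [397.5, 286.5, 184.2]
tcp_rot: [2.368, 2.063, 0.002]
ft_force: [0.1, 0.3, 0.7]
width: 88.3
```

```bash
python3 - <<'E'
from h import *
s=st(); im=camera("wrist"); save("w2",im["pixels"],s=1.42); print(go((397.6,286.2,89)))
R=cv2.Rodrigues(np.array(im["rvec"],float))[0]
for z in (44,):
  for x in (-104,-60,-54,-41):
    X=np.array([391.9,245,z])+x*np.array([-.137,-.9906,0]); c=R@X+np.array(im["tvec"]).ravel(); print(x,(c[0]/c[2]*im["fx"]+im["cx"])*1.42,(c[1]/c[2]*im["fy"]+im["cy"])*1.42)
E
```

```text
t 1.82 p [397.5 286.5 184.2] x [0.137 0.991 0.001] yawx 82.13 F [0.1 0.3 0.7] M [-0.1   0.07 -0.02] w 88.3 q6 0.52
[-0.005 -0.     0.797]
-104 393.5195163222449 196.83714948641637
-60 393.55775317023426 278.2438649043118
-54 393.56261266081407 288.5897795785522
-41 393.57287416866325 310.4366548616039
```

View pics/w2.png

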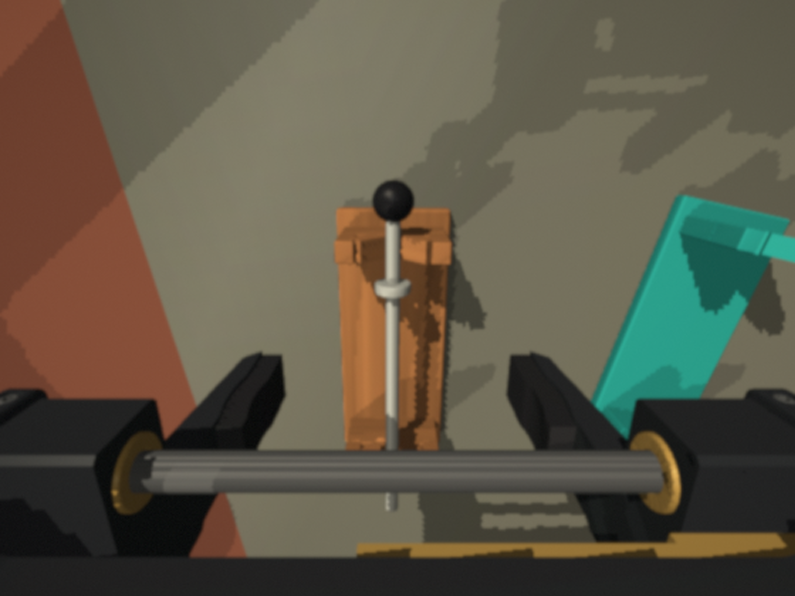

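The rod lies along the tool's centre line, with the knob at (393,201) and the collar at (392,290). It is about 2 mm further toward the tip than I estimated. Descending to grip just ahead of the collar.

Call:
{"api": "carry_out", "payload": {
  "motion": [
    [0,-0.02,0,0.3,0],
    [0,-0.02,0,0.6,0],
    [0,-0.02,0,0.79,0],
    [0,-0.02,0,0.79,0],
    [0,-0.02,0,0.79,0],
    [0.5,-0.02,0,0.79,0],
    [1,-0.02,0,0.79,0],
    [1,-0.02,0,0.79,0],
    [1,-0.02,0,0.79,0],
    [1,-0.02,0,0.79,0],
    [1,-0.02,0,0.79,0],
    [1,-0.02,0,0.79,0]
  ]
}}

```text
t: 3.38
position: [397.2, 283.6, 87.9]
tcp_rot: [-2.37, -2.062, 0.0]
ft_force: [0.0, 0.5, -0.1]
width: 20.5
```

Call:
{"api": "carry_out", "payload": {
  "motion": [
    [1,0,0,0,0],
    [1,0,0,0,0],
    [1,0,0,0,0],
    [1,0,0,0,0]
  ]
}}

```text
t: 3.88
position: [395.7, 283.6, 87.8]
tcp_rot: [-2.369, -2.06, 0.005]
ft_force: [-6.1, 1.2, 3.6]
width: 6.3
```

Call:
{"api": "carry_out", "payload": {
  "motion": [
    [1,0,0,-0.05,0],
    [1,0,0,-0.2,0],
    [1,0,0,-0.45,0],
    [1,0,0,-0.7,0],
    [1,0,0,-1,0],
    [1,0,0,-1,0],
    [1,-0.5,0.4,-1,-0.05],
    [1,-1,0.7,-1,-0.106],
    [1,-1,0.7,-1,-0.106],
    [1,-1,0.7,-1,-0.106],
    [1,-1,0.7,-1,-0.106]
  ]
}}

```text
t: 5.25
position: [463.3, 153.5, 207.2]
tcp_rot: [-1.995, -2.425, 0.001]
ft_force: [0.3, -0.4, 0.0]
width: 5.8
```

```bash
python3 - <<'E'
from h import *
s=st(); print(go((525,5,300)))
E
```

```text
t 5.25 p [463.3 153.5 207.2] x [-0.193  0.981  0.   ] yawx 101.1 F [ 0.3 -0.4  0. ] M [-0.04  0.09 -0.  ] w 5.8 q6 -0.12
[-1.313  0.265 -0.774]
```

Call:
{"api": "carry_out", "payload": {
  "motion": [
    [1,-0.3,0.1,-0.4,0],
    [1,-0.7,0.2,-0.774,0],
    [1,-1,0.265,-0.774,0],
    [1,-1,0.265,-0.774,0],
    [1,-1,0.265,-0.774,0]
  ]
}}

```text
t: 5.88
position: [517.5, 42.8, 300.2]
tcp_rot: [-1.993, -2.426, 0.001]
ft_force: [0.4, 0.4, -1.2]
width: 6.2
```

```bash
python3 - <<'E'
from h import *
s=st(); im=camera("wrist"); save("w3",im["pixels"],s=1.42); np.savez("w3.npz",w=P(im),px=im["pixels"])
E
```

```text
t 5.88 p [517.5  42.8 300.2] x [-0.194  0.981  0.001] yawx 101.18 F [ 0.4  0.4 -1.2] M [-0.08  0.1  -0.06] w 6.2 q6 -0.34
```

View pics/w3.png

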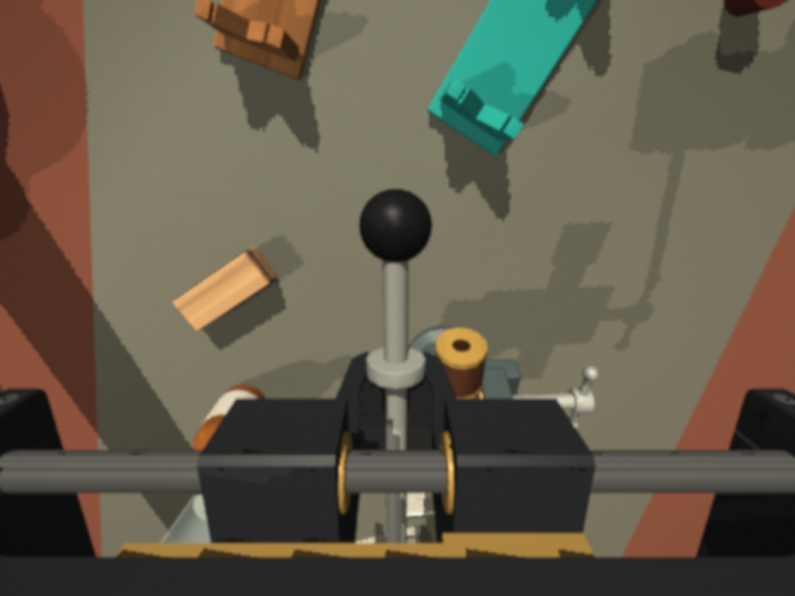

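```bash
python3 - <<'E'
from h import *
f=np.load("w3.npz"); w=f["w"]; px=f["px"].astype(int); hsv=cv2.cvtColor(f["px"],cv2.COLOR_RGB2HSV)
print(camera("wrist")["fx"])
v,u=np.mgrid[:420,:560]
reg=(u>300)&(u<348)&(v>225)&(v<262)
print(f["px"][232,320],f["px"][243,310],f["px"][244,325],f["px"][262,325], w[232,320],w[243,325])
m=reg&(px[...,0]>150)&(px[...,0]>1.4*px[...,2])
q=w[m]; c=q.mean(0); U,S,V=np.linalg.svd(q-c); n=V[2]*np.sign(V[2][1]); r=abs((q-c)@n)
print("face",m.sum(),c,"n",n,"resid",r.mean())
k=r<3; q=q[k]; c=q.mean(0); V=np.linalg.svd(q-c)[2]; n=V[2]*np.sign(V[2][1]); print("n2",n,c,k.sum())
ell=cv2.fitEllipse(cv2.convexHull(np.argwhere(m)[:,::-1].astype(np.int32).reshape(-1,1,2))); print("ell",ell)
h=reg&(px.sum(-1)<140)&(v<252); print("hole px",u[h].mean(),v[h].mean(),h.sum(),w[h].mean(0))
# knob
kn=(px.sum(-1)<150)&(u>245)&(u<312)&(v>125)&(v<190); b=np.argwhere(kn); print("knob",b.mean(0)[::-1],kn.sum(), np.sqrt(kn.sum()/np.pi)); q=w[kn]; 
from scipy.optimize import least_squares
s=least_squares(lambda c:np.linalg.norm(q-c,axis=1)-11,q.mean(0)-[0,0,8],loss="soft_l1"); print("knob c",s.x)
cm=(u>278)&(u<280)&(v>190)&(v<245); print(w[190:262:5,279].round(1).tolist())
E
```

```text
294.91110292155247
[205 158  77] [208 159  75] [58 35 22] [82 48 30] [561.82137893  24.17723342 127.76699587] [567.324649    17.16058158 134.78747201]Traceback (most recent call last):
  File "<stdin>", line 8, in <module>
    u, s, vh = gufunc(a, signature=signature)
               ~~~~~~^^^^^^^^^^^^^^^^^^^^^^^^
    raise LinAlgError("SVD did not converge")
numpy.linalg.LinAlgError: SVD did not converge
```

```bash
cat > meas.py <<'E'
from h import *
from scipy.optimize import least_squares
f=np.load("w3.npz"); w=f["w"]; px=f["px"].astype(int); ok=np.isfinite(w[...,0])
v,u=np.mgrid[:420,:560]
reg=(u>300)&(u<348)&(v>225)&(v<262)
m=reg&(px[...,0]>150)&(px[...,0]>1.4*px[...,2])
q=w[m&ok]; c=np.median(q,0); V=np.linalg.svd(q-c)[2]
for _ in range(3):
    n=V[2]*np.sign(V[2][1]); k=abs((q-c)@n)<3; c=q[k].mean(0); V=np.linalg.svd(q[k]-c)[2]
print("face",m.sum(),k.sum(),c,"n",V[2]*np.sign(V[2][1]))
print("ell",cv2.fitEllipse(cv2.convexHull(np.argwhere(m)[:,::-1].astype(np.int32).reshape(-1,1,2))))
h=reg&(px.sum(-1)<200)&(v<252)&(v>234); print("hole px",u[h].mean(),v[h].mean(),h.sum(),np.nanmean(w[h],0))
kn=(px.sum(-1)<150)&(u>245)&(u<312)&(v>125)&(v<190); print("knob",np.argwhere(kn).mean(0)[::-1], np.sqrt(kn.sum()/np.pi)); q=w[kn&ok]
s=least_squares(lambda c:np.linalg.norm(q-c,axis=1)-11,np.median(q,0)-[0,0,8],loss="soft_l1"); print("knob c",s.x)
print(w[188:262:6,279].round(1).tolist())
e=reg.copy()
# handle side edges (world cylinder fit radius 16 on dark handle + not face)
hb=(u>305)&(u<345)&(v>252)&(v<285)&ok&(w[...,2]>110)&(px[...,0]>px[...,2]*1.5); print("handle pts",hb.sum(),np.median(w[hb],0),w[hb].max(0),w[hb].min(0))
E
python3 meas.py
```

```text
face 712 689 [565.02936452  19.25096067 142.52343092] n [-0.2293835   0.90678031  0.35374097]
ell ((324.3031921386719, 243.9827423095703), (28.217796325683594, 35.774173736572266), 95.98789978027344)
hole px 319.3875 244.65 80 [558.07870836  25.92134075 158.58930554]
knob [278.28333333 159.25322581] 24.33220886606579
knob c [506.28513851 104.47862535 256.39220154]
[[509.0, 92.9, 260.0], [509.4, 90.5, 260.5], [510.0, 87.5, 259.5], [510.5, 85.3, 261.0], [511.0, 82.7, 261.0], [511.6, 79.5, 259.9], [512.2, 76.6, 259.7], [512.8, 73.6, 259.1], [513.3, 71.0, 259.9], [513.9, 68.2, 260.1], [514.6, 64.6, 258.8], [515.1, 62.2, 260.0], [515.2, 61.6, 264.6]]
handle pts 695 [570.55122798   4.29061735 150.06316032] [597.85244259  80.26018719 305.67434924] [524.83931211 -29.06079881 110.6956485 ]
```

Rod is held level, with the collar at (396,368) just behind the pads and the knob at (396,226). The hole in the brass-coloured face is at (461,346). The face normal and the top view differ by about 4° in yaw, so I want one view along the borer.

Call:
{"api": "carry_out", "payload": {
  "motion": [
    [1,-0.4,0,0,0],
    [1,-0.8,-0.1,0,0],
    [1,-1,-0.2,0,0],
    [1,-1,-0.2,0,0],
    [1,-1,-0.2,0,0],
    [1,-1,-0.2,0,0]
  ]
}}

```text
t: 6.72
position: [517.8, -79.6, 300.9]
tcp_rot: [-1.994, -2.428, -0.0]
ft_force: [-0.6, 0.9, -0.5]
width: 6.1
```

```bash
python3 - <<'E'
from h import *
s=st(); im=camera("wrist"); save("w4",im["pixels"],s=1.42); np.savez("w4.npz",w=P(im),px=im["pixels"])
import pickle; pickle.dump({k:im[k] for k in ("fx","fy","cx","cy","rvec","tvec")},open("w4.pkl","wb"))
E
```

```text
t 6.72 p [517.8 -79.6 300.9] x [-0.195  0.981  0.   ] yawx 101.22 F [-0.6  0.9 -0.5] M [-0.03  0.06  0.02] w 6.1 q6 -0.57
```

View pics/w4.png

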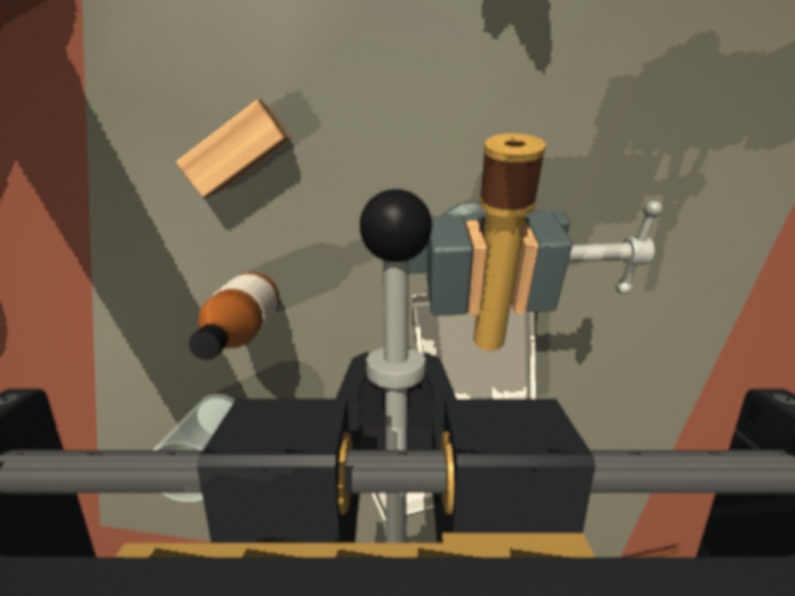

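```bash
cat > fit.py <<'E'
from h import *; import pickle
from scipy.optimize import least_squares
f=np.load("w4.npz"); w=f["w"]; px=f["px"].astype(int); ok=np.isfinite(w[...,0]); im=pickle.load(open("w4.pkl","rb"))
v,u=np.mgrid[:420,:560]; R=cv2.Rodrigues(np.array(im["rvec"],float))[0]; T=np.array(im["tvec"]).ravel()
m=(u>338)&(u<387)&(v>92)&(v<115)&(px[...,0]>140)&(px[...,0]>1.4*px[...,2])
E=cv2.fitEllipse(cv2.convexHull(np.argwhere(m)[:,::-1].astype(np.int32).reshape(-1,1,2))); print("face ell",E)
tube=(v>155)&(v<238)&(abs(u-(362-(v-155)*0.21))<9)&ok&(px[...,0]>1.5*px[...,2])
hand=(v>120)&(v<140)&(abs(u-360)<17)&ok&(px[...,0]>1.3*px[...,2])
qt,qh,qf=w[tube],w[hand],w[m&ok]
print(len(qt),len(qh),len(qf))
def ax(p):
    a,b=np.cos(p[2]),np.sin(p[2]); d=np.array([a*np.cos(.35),b*np.cos(.35),-np.sin(.35)]); o=np.array([p[0],p[1],p[3]]); return o,d
def res(p):
    o,d=ax(p); fc=o; 
    rt=np.linalg.norm(np.cross(qt-o,d),axis=1)-12; rh=np.linalg.norm(np.cross(qh-o,d),axis=1)-16; rf=(qf-o)@d
    c=R@fc+T; e=np.array([c[0]/c[2]*im["fx"]+im["cx"]-E[0][0],c[1]/c[2]*im["fy"]+im["cy"]-E[0][1]])
    g=lambda r:r/np.sqrt(len(r))
    return np.concatenate([g(rt),g(rh),g(rf),e])
s=least_squares(res,[565,19,-1.36,142],loss="soft_l1"); o,d=ax(s.x); print(s.x,s.cost,d,"x-angle",np.degrees(s.x[2])+180)
L=(o[2]-112)/np.sin(.35); print("L",L,"jaws",o+L*d,"end",o+150*d)
r=res(s.x); nt=len(qt); print("rms mm",np.sqrt((r[:nt]**2).sum()),np.sqrt((r[nt:nt+len(qh)]**2).sum()),r[-2:])
# edges of brass tube per row -> centreline angle
for t in (0,50,100,150):
    c=R@(o+t*d)+T; print(t,(c[:2]/c[2]*im["fx"]+[im["cx"],im["cy"]])*1.42)
E
python3 fit.py
```

```text
face ell ((361.0779724121094, 101.87379455566406), (19.758264541625977, 44.93866729736328), 87.34654235839844)
1470 624 602
[565.79402393  18.39145056  -1.38140032 139.94346299] 58.02548826686629 [ 0.17685169 -0.92257497 -0.34289781] x-angle 100.8515917741683
L 81.49210168682518 jaws [580.20604021 -56.79112255 112.        ] end [ 592.32177813 -119.99479465   88.50879188]
rms mm 2.099961431370374 0.6758855372764165 [1.09476533 1.07873914]
0 [514.28528759 146.19259784]
50 [499.45989592 226.7511462 ]
100 [487.80985783 290.05538644]
150 [478.41369387 341.11247453]
```

```bash
sed -i 's/abs(u-(362-(v-155)\*0.21))<9/abs(u-(355.6-(v-151)*0.12))<8/; s/hand=.*/hand=(v>118)\&(v<138)\&(abs(u-360)<14)\&ok\&(px[...,0]>1.3*px[...,2])/; s/v>155/v>160/' fit.py
sed -i '/^qt,qh,qf/a qf=qf[abs(qf[:,2]-140)<22]; qt=qt[(qt[:,2]>85)\&(qt[:,2]<140)]; qh=qh[(qh[:,2]>120)\&(qh[:,2]<165)]' fit.py; python3 fit.py
```

```text
face ell ((361.0779724121094, 101.87379455566406), (19.758264541625977, 44.93866729736328), 87.34654235839844)
1225 510 537
[564.5389679   19.20239311  -1.31773519 140.60330228] 0.8822047312871786 [ 0.23518959 -0.9094542  -0.34289781] x-angle 104.49933507595483
L 83.41640471361009 jaws [584.15763787 -56.66100691 112.        ] end [ 599.81740631 -117.21573762   89.16863116]
rms mm 0.5622694985318092 0.6880744643009734 [ 0.05873064 -0.36090876]
0 [512.81411834 144.14829783]
50 [502.95215115 225.13218706]
100 [495.20823578 288.72318998]
150 [488.96619977 339.98115339]
```

```bash
cat > rodfit.py <<'E'
from h import *; import pickle
def rod(px,im,s,z):
    R=Ro.from_rotvec(s["tcp_rot"]).as_matrix(); out=[]
    for v in list(range(192,240,4))+list(range(282,312,4)):
        g=px[v,262:296].astype(float); 
        gr=(g.sum(1)>330)&(np.ptp(g,axis=1)<30); idx=np.where(gr)[0]
        if len(idx)>5:
            a=ray(im,262+(idx.min()+idx.max())/2,v,z); out.append((R.T@(a-s["position"]))[:2].tolist()+[len(idx)])
    return np.array(out)
if __name__=="__main__":
    im=pickle.load(open("w4.pkl","rb")); px=np.load("w4.npz")["px"]
    o=rod(px,im,monitor.get_state(),257); print(o.round(2)); print(np.polyfit(o[:,0],o[:,1],1))
E
python3 rodfit.py
```

```text
[[ 48.19  -1.23  23.  ]
 [ 46.36   1.2   31.  ]
 [ 44.5    1.2   32.  ]
 [ 42.63   1.2   31.  ]
 [ 40.74   0.98  27.  ]
 [ 38.83  -0.15  25.  ]
 [ 36.91   1.21  31.  ]
 [ 34.96   0.98  26.  ]
 [ 33.     1.21  27.  ]
 [ 31.02   1.21  29.  ]
 [ 29.03   0.99  29.  ]
 [ 27.01   0.52  28.  ]
 [  2.38   1.    13.  ]
 [  0.11   1.    13.  ]
 [ -2.19   1.    13.  ]
 [ -4.51   2.     9.  ]
 [ -6.86   2.01   9.  ]
 [ -9.23   1.51  11.  ]
 [-11.62   1.51  11.  ]
 [-14.04   1.52  10.  ]]
[-0.01686172  1.38744739]
```

Call:
{"api": "carry_out", "payload": {
  "motion": [
    [1,0.5,0,0,-0.0183],
    [1,1,0,0,-0.0183],
    [1,1,0,0,-0.0183],
    [1,1,0,0,-0.0183],
    [1,1,0,0,-0.0183]
  ]
}}

```text
t: 7.4
position: [494.9, 36.0, 300.7]
tcp_rot: [1.927, 2.481, -0.0]
ft_force: [-0.1, -0.7, -0.9]
width: 6.0
```

```bash
python3 - <<'E'
from h import *
s=st(); print(go((524.9,167,184.5)))
E
```

```text
t 7.4 p [494.9  36.  300.7] x [-0.248  0.969 -0.   ] yawx 104.35 F [-0.1 -0.7 -0.9] M [-0.05  0.07  0.01] w 6.0 q6 -0.42
[0.996 0.513 0.968]
```

Call:
{"api": "carry_out", "payload": {
  "motion": [
    [1,0.5,0.25,0,-0.001],
    [1,0.996,0.513,0,-0.001],
    [1,0.996,0.513,0.1,-0.001],
    [1,0.996,0.513,0.4,-0.001],
    [1,0.996,0.513,0.8,-0.001],
    [1,0.996,0.513,0.968,-0.001],
    [1,0.996,0.513,0.968,-0.001],
    [1,0.996,0.513,0.968,-0.001],
    [1,0.996,0.513,0.968,-0.001]
  ]
}}

```text
t: 8.52
position: [524.9, 167.6, 185.8]
tcp_rot: [1.921, 2.484, 0.002]
ft_force: [-0.1, -0.4, -1.2]
width: 6.3
```

```bash
python3 - <<'E'
from h import *
s=st(); print(go((524.9,167,184.5))*120)
im=camera("side"); save("s2",im["pixels"],box=(230,160,330,240),s=7); w=P(im); px=im["pixels"].astype(int)
R=cv2.Rodrigues(np.array(im["rvec"],float))[0];T=np.array(im["tvec"]).ravel()
for X in ((564.7,19.2,141),(564.7-3,19.2+11.6,140.7),(524.9,167,140.7)):
    c=R@np.array(X)+T; print((c[:2]/c[2]*im["fx"]+[im["cx"],im["cy"]]), c[2])
E
```

```text
t 8.53 p [524.9 167.6 185.8] x [-0.252  0.968 -0.   ] yawx 104.57 F [-0.1 -0.4 -1.2] M [-0.07  0.03  0.02] w 6.3 q6 -0.16
[-0.6  -0.12  1.2 ]
[278.57019663 204.66883932] 1411.7316402220736
[278.45308694 207.0046118 ] 1402.1020509353093
[277.47962459 236.14032689] 1286.6445885756507
```

View pics/s2.png

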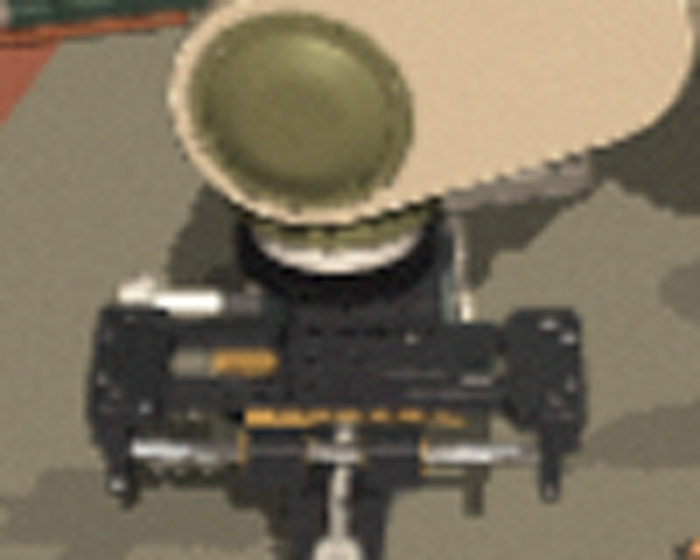

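The gripper hides the tip in this side view, so it's no use here. Going on by feel, in small steps.

Call:
{"api": "carry_out", "payload": {
  "motion": [
    [1,-0.02,0,0.008,0],
    [1,-0.04,0,0.008,0],
    [1,-0.06,0,0.008,0],
    [1,-0.08,0,0.008,0],
    [1,-0.09,0,0.008,0],
    [1,-0.1,0,0.008,0],
    [1,-0.11,0,0.008,0],
    [1,-0.12,0,0.008,0],
    [1,-0.12,0,0.008,0]
  ]
}}

```text
t: 9.7
position: [528.1, 153.9, 183.7]
tcp_rot: [1.921, 2.485, 0.0]
ft_force: [0.3, -0.0, 0.2]
width: 6.0
```

```bash
python3 -c "
from h import *
st()"
```

```text
t 9.7 p [528.1 153.9 183.7] x [-0.252  0.968 -0.   ] yawx 104.59 F [ 0.3 -0.   0.2] M [-0.05  0.07  0.03] w 6.0 q6 -0.19
```

Call:
{"api": "carry_out", "payload": {
  "motion": [
    [1,-0.008,0,0,0],
    [1,-0.016,0,0,0],
    [1,-0.025,0,0,0],
    [1,-0.025,0,0,0]
  ]
}}

```text
t: 10.2
position: [528.8, 151.0, 183.7]
tcp_rot: [1.921, 2.485, -0.0]
ft_force: [-0.5, -0.7, -1.1]
width: 5.9
```

```bash
python3 -c "
from h import *
st()"
```

```text
t 10.2 p [528.8 151.  183.7] x [-0.252  0.968 -0.   ] yawx 104.59 F [-0.5 -0.7 -1.1] M [-0.04  0.02 -0.02] w 5.9 q6 -0.19
```

Call:
{"api": "carry_out", "payload": {
  "motion": [
    [1,-0.008,0,0,0],
    [1,-0.016,0,0,0],
    [1,-0.025,0,0,0],
    [1,-0.033,0,0,0],
    [1,-0.033,0,0,0]
  ]
}}

```text
t: 10.82
position: [529.9, 147.2, 183.7]
tcp_rot: [1.921, 2.485, 0.0]
ft_force: [0.2, -0.1, -1.5]
width: 6.0
```

```bash
python3 -c "
from h import *
st()"
```

```text
t 10.82 p [529.9 147.2 183.7] x [-0.252  0.968 -0.   ] yawx 104.59 F [ 0.2 -0.1 -1.5] M [-0.02  0.06  0.02] w 6.0 q6 -0.2
```

Call:
{"api": "carry_out", "payload": {
  "motion": [
    [1,-0.008,0,0,0],
    [1,-0.016,0,0,0],
    [1,-0.025,0,0,0],
    [1,-0.025,0,0,0]
  ]
}}

```text
t: 11.32
position: [530.6, 144.3, 183.7]
tcp_rot: [-1.921, -2.486, -0.0]
ft_force: [-0.0, 0.1, -0.5]
width: 5.8
```

```bash
python3 -c "
from h import *
st(); im=camera('wrist'); save('w5',im['pixels'],s=1.42)"
```

```text
t 11.32 p [530.6 144.3 183.7] x [-0.252  0.968  0.   ] yawx 104.59 F [-0.   0.1 -0.5] M [-0.03  0.   -0.02] w 5.8 q6 -0.2
```

View pics/w5.png

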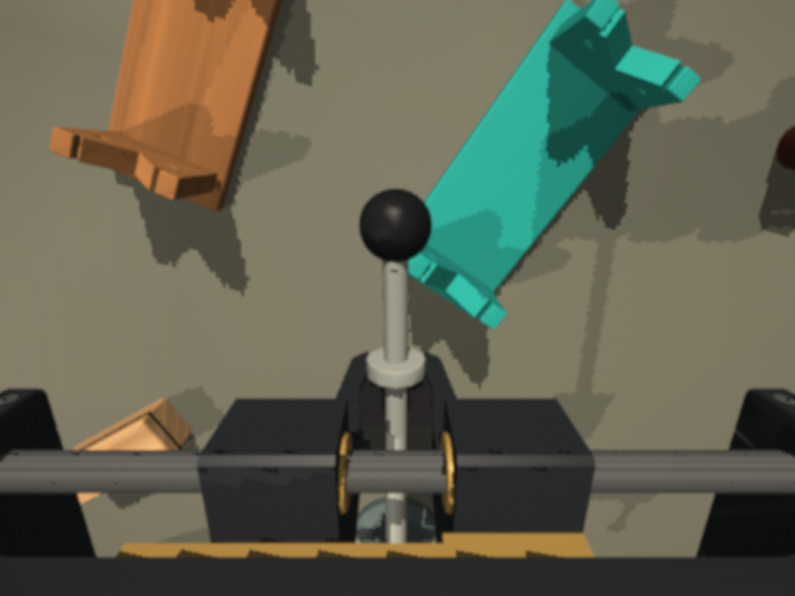

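Call:
{"api": "carry_out", "payload": {
  "motion": [
    [1,-0.002,0,-0.025,0],
    [1,-0.003,0,-0.05,0],
    [1,-0.005,0,-0.08,0],
    [1,-0.006,0,-0.1,0],
    [1,-0.006,0,-0.1,0]
  ]
}}

```text
t: 12.0
position: [530.8, 143.7, 195.9]
tcp_rot: [1.921, 2.486, 0.0]
ft_force: [-0.4, 1.3, -2.1]
width: 6.0
```

```bash
cat >> h.py <<'E'
from scipy.optimize import least_squares
def knob(im=None):
    im=im or camera("wrist"); w=P(im); px=im["pixels"].astype(int); s=monitor.get_state(); R=Ro.from_rotvec(s["tcp_rot"]).as_matrix()
    v,u=np.mgrid[:420,:560]; m=(px.sum(-1)<150)&(u>235)&(u<325)&(v>70)&(v<225)&np.isfinite(w[...,0])
    n,l,stt,c=cv2.connectedComponentsWithStats(m.astype(np.uint8)); 
    if n<2: print("no knob"); return
    i=1+np.argmax(stt[1:,4]); q=w[l==i]; q=q[abs(q[:,2]-np.median(q[:,2]))<15]
    r=least_squares(lambda c:np.linalg.norm(q-c,axis=1)-11,np.median(q,0)-[0,0,8],loss="soft_l1").x
    k=R.T@(r-s["position"]); print("knob px",c[i],"n",stt[i,4],"world",r.round(1),"tool",k.round(1)); return r
def col():
    im=camera("wrist"); w=P(im); s=monitor.get_state(); R=Ro.from_rotvec(s["tcp_rot"]).as_matrix()
    print([((R.T@(w[v,280]-s["position"]))[[0,2]]).round(1).tolist() for v in range(190,245,9)])
E
python3 -c "
from h import *
st(); knob(); col()"
```

```text
t 12.0 p [530.8 143.7 195.9] x [-0.252  0.968  0.   ] yawx 104.59 F [-0.4  1.3 -2.1] M [ 0.25  0.12 -0.06] w 6.0 q6 -0.21
knob px [278.251  161.9175] n 2000 world [516.  204.3 157.1] tool [62.4  1.  38.6]
[[51.3, 35.2], [47.1, 36.1], [43.4, 35.3], [38.4, 38.0], [34.4, 37.6], [30.0, 37.8], [25.7, 37.6]]
```

The knob rose to tool z 38.6, which puts the rod about 5° nose-down. The tip is captured in the hole and the rod swivels in the grip. Continuing the arc to 20°.

Call:
{"api": "carry_out", "payload": {
  "motion": [
    [1,-0.006,0,-0.035,0],
    [1,-0.013,0,-0.07,0],
    [1,-0.021,0,-0.105,0],
    [1,-0.03,0,-0.14,0],
    [1,-0.04,0,-0.175,0],
    [1,-0.05,0,-0.21,0],
    [1,-0.058,0,-0.24,0],
    [1,-0.065,0,-0.272,0],
    [1,-0.065,0,-0.272,0]
  ]
}}

```text
t: 13.22
position: [532.8, 135.9, 228.6]
tcp_rot: [1.921, 2.485, 0.0]
ft_force: [0.1, 0.2, -2.6]
width: 5.7
```

```bash
python3 -c "
from h import *
st(); knob(); col()"
```

```text
t 13.22 p [532.8 135.9 228.6] x [-0.252  0.968 -0.   ] yawx 104.58 F [ 0.1  0.2 -2.6] M [0.16 0.09 0.08] w 5.7 q6 -0.22
knob px [278.82181955 179.1185353 ] n 2649 world [519.1 193.2 205.9] tool [58.8  1.2 22.4]
[[57.6, 11.8], [54.2, 13.0], [49.4, 17.5], [43.5, 24.3], [39.2, 25.7], [34.8, 26.8], [29.9, 28.8]]
```

Call:
{"api": "carry_out", "payload": {
  "motion": [
    [1,-0.039,0,0.0143,0],
    [1,-0.078,0,0.0286,0],
    [1,-0.117,0,0.043,0],
    [1,-0.157,0,0.057,0],
    [1,-0.196,0,0.0715,0],
    [1,-0.235,0,0.086,0],
    [1,-0.274,0,0.1,0],
    [1,-0.274,0,0.1,0]
  ]
}}

```text
t: 14.32
position: [541.1, 103.9, 216.2]
tcp_rot: [1.922, 2.485, -0.0]
ft_force: [0.3, 0.2, -2.4]
width: 5.7
```

```bash
python3 -c "
from h import *
st(); knob()"
```

```text
t 14.32 p [541.1 103.9 216.2] x [-0.252  0.968 -0.   ] yawx 104.57 F [ 0.3  0.2 -2.4] M [0.11 0.1  0.  ] w 5.7 q6 -0.28
knob px [278.68838635 178.42851667] n 2609 world [527.3 161.2 193.3] tool [58.8  1.  22.9]
```

Call:
{"api": "carry_out", "payload": {
  "motion": [
    [1,-0.039,0,0.0143,0],
    [1,-0.078,0,0.0286,0],
    [1,-0.117,0,0.043,0],
    [1,-0.157,0,0.057,0],
    [1,-0.196,0,0.0715,0],
    [1,-0.235,0,0.086,0],
    [1,-0.25,0,0.091,0],
    [1,-0.25,0,0.091,0]
  ]
}}

```text
t: 15.38
position: [548.6, 75.0, 205.4]
tcp_rot: [1.921, 2.485, -0.0]
ft_force: [0.5, 0.4, -3.0]
width: 5.9
```

```bash
python3 -c "
from h import *
st(); knob()"
```

```text
t 15.38 p [548.6  75.  205.4] x [-0.252  0.968 -0.   ] yawx 104.59 F [ 0.5  0.4 -3. ] M [0.07 0.06 0.01] w 5.9 q6 -0.33
knob px [278.5607767  178.27339806] n 2575 world [534.8 132.5 182.3] tool [59.   1.1 23.1]
```

Call:
{"api": "carry_out", "payload": {
  "motion": [
    [1,-0.0235,0,0.0086,0],
    [1,-0.047,0,0.0172,0],
    [1,-0.07,0,0.0257,0],
    [1,-0.094,0,0.0343,0],
    [1,-0.117,0,0.043,0],
    [1,-0.141,0,0.0515,0],
    [1,-0.141,0,0.0515,0]
  ]
}}

```text
t: 16.3
position: [552.6, 59.5, 199.2]
tcp_rot: [-1.92, -2.485, -0.001]
ft_force: [-0.8, 5.5, -1.1]
width: 5.5
```

```bash
python3 -c "
from h import *
st(); knob()"
```

```text
t 16.3 p [552.6  59.5 199.2] x [-0.252  0.968  0.002] yawx 104.6 F [-0.8  5.5 -1.1] M [ 0.84  0.26 -0.  ] w 5.5 q6 -0.36
knob px [278.87283465 176.98700787] n 2540 world [538.8 117.2 175.5] tool [59.3  1.3 23.7]
```

Call:
{"api": "carry_out", "payload": {
  "motion": [
    [1,-0.0235,0,0.0086,0],
    [1,-0.047,0,0.0172,0],
    [1,-0.07,0,0.0257,0],
    [1,-0.094,0,0.0343,0],
    [1,-0.117,0,0.043,0],
    [1,-0.141,0,0.0515,0],
    [1,-0.165,0,0.06,0],
    [1,-0.165,0,0.06,0]
  ]
}}

```text
t: 17.35
position: [557.7, 40.1, 192.1]
tcp_rot: [-1.921, -2.485, -0.001]
ft_force: [-1.5, 4.7, -0.3]
width: 5.4
```

```bash
python3 -c "
from h import *
s=st(); knob(); x=s['position']; print('s to face', )"
```

```text
t 17.35 p [557.7  40.1 192.1] x [-0.252  0.968  0.001] yawx 104.59 F [-1.5  4.7 -0.3] M [0.75 0.29 0.03] w 5.4 q6 -0.4
knob px [279.22460317 177.29166667] n 2520 world [544.   97.9 168.4] tool [59.3  1.4 23.7]
s to face
```

Tip is now about 117 mm in and the plug is moving under light force. Regripping on the knob for the last stretch.

Call:
{"api": "carry_out", "payload": {
  "motion": [
    [0.5,0,0,0,0],
    [0.5,0,0,0,0],
    [0.5,0,0,0,0],
    [0.5,0,0,0,0],
    [0.5,0,0,-0.1,0],
    [0.5,0,0,-0.17,0]
  ]
}}

```text
t: 18.15
position: [558.0, 39.7, 213.6]
tcp_rot: [1.921, 2.485, 0.001]
ft_force: [0.1, -0.5, 0.0]
width: 43.8
```

```bash
python3 -c "
from h import *
s=st(); knob()"
```

```text
t 18.15 p [558.   39.7 213.6] x [-0.252  0.968 -0.001] yawx 104.6 F [ 0.1 -0.5  0. ] M [-0.1   0.04 -0.03] w 43.8 q6 -0.4
knob px [288.51752336 160.55023364] n 1712 world [548.1 100.4 164.8] tool [61.4  5.2 49.7]
```

Call:
{"api": "carry_out", "payload": {
  "motion": [
    [0.5,0.2,0.02,0,0],
    [0.5,0.4,0.03,0,0],
    [0.5,0.505,0.033,0.02,0],
    [0.5,0.505,0.033,0.047,0],
    [0.5,0.505,0.033,0.047,0],
    [1,0.505,0.033,0.047,0],
    [1,0.505,0.033,0.047,0],
    [1,0.505,0.033,0.047,0],
    [1,0.505,0.033,0.047,0],
    [1,0.505,0.033,0.047,0],
    [1,0.505,0.033,0.047,0]
  ]
}}

```text
t: 19.58
position: [546.4, 99.4, 206.8]
tcp_rot: [1.921, 2.486, -0.0]
ft_force: [1.0, -0.4, -0.4]
width: 19.2
```

```bash
python3 -c "
from h import *
s=st(); im=camera('wrist'); save('w6',im['pixels'],s=1.42)"
```

```text
t 19.57 p [546.4  99.4 206.8] x [-0.252  0.968 -0.   ] yawx 104.6 F [ 1.  -0.4 -0.4] M [-0.15 -0.05  0.01] w 19.2 q6 -0.29
```

View pics/w6.png

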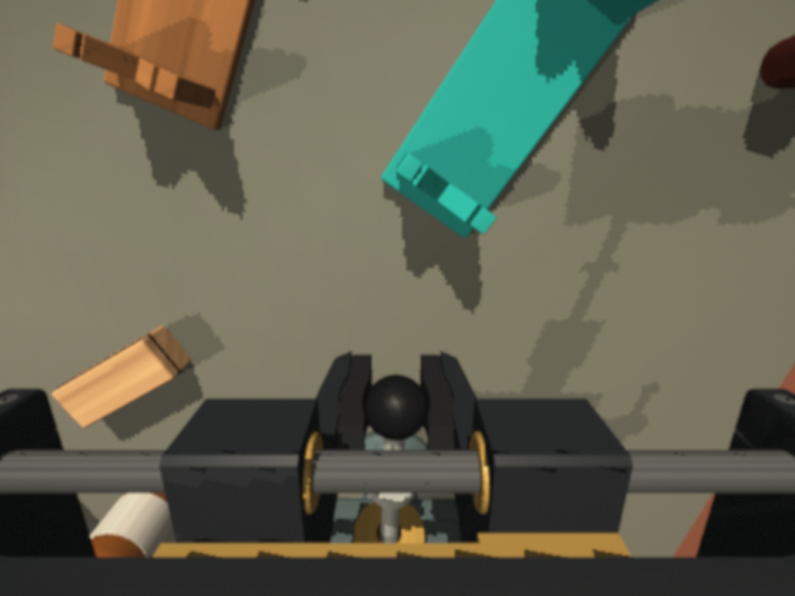

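Knob at (396,407) is between the pads, with an opening of 19 mm. Pushing on along the bore and taking out the 4 mm sideways offset and 5 mm of sag.

Call:
{"api": "carry_out", "payload": {
  "motion": [
    [1,0,-0.01,-0.015,0],
    [1,0,-0.025,-0.035,0],
    [1,-0.0235,-0.03,-0.03,0],
    [1,-0.047,-0.03,-0.02,0],
    [1,-0.07,-0.03,-0.012,0],
    [1,-0.094,-0.03,-0.004,0],
    [1,-0.117,-0.03,0.005,0],
    [1,-0.141,-0.03,0.013,0],
    [1,-0.165,-0.03,0.022,0],
    [1,-0.188,-0.03,0.03,0],
    [1,-0.188,-0.03,0.03,0]
  ]
}}

```text
t: 21.0
position: [548.8, 77.3, 203.6]
tcp_rot: [-1.921, -2.486, -0.003]
ft_force: [0.9, 4.6, 1.5]
width: 18.3
```

```bash
python3 -c "
from h import *
s=st()
im=camera('wrist'); px=im['pixels'].astype(int); v,u=np.mgrid[:420,:560]; m=(px.sum(-1)<110)&(abs(u-279)<18)&(v>250)&(v<315); print('knob px',u[m].mean(),v[m].mean(),m.sum())"
```

```text
t 21.0 p [548.8  77.3 203.6] x [-0.252  0.968  0.001] yawx 104.61 F [0.9 4.6 1.5] M [ 0.72 -0.17  0.14] w 18.3 q6 -0.33
knob px 279.1596566523605 287.29012875536483 1165
```

Call:
{"api": "carry_out", "payload": {
  "motion": [
    [1,-0.0157,0,0.0057,0],
    [1,-0.031,0,0.0114,0],
    [1,-0.047,0,0.0172,0],
    [1,-0.063,0,0.023,0],
    [1,-0.078,0,0.0286,0],
    [1,-0.086,0,0.0314,0],
    [1,-0.086,0,0.0314,0]
  ]
}}

```text
t: 21.92
position: [551.3, 66.5, 199.4]
tcp_rot: [1.921, 2.485, 0.0]
ft_force: [3.2, 1.4, 0.3]
width: 18.6
```

```bash
python3 -c "
from h import *
s=st(); im=camera('wrist'); save('w7',im['pixels'],box=(180,240,380,420),s=3)
t=camera('top'); w=P(t); px=t['pixels']; save('t7',px,box=(260,165,360,240),s=7)"
```

```text
t 21.93 p [551.3  66.5 199.4] x [-0.252  0.968 -0.   ] yawx 104.59 F [3.2 1.4 0.3] M [ 0.09 -0.27  0.11] w 18.6 q6 -0.35
```

View pics/w7.png

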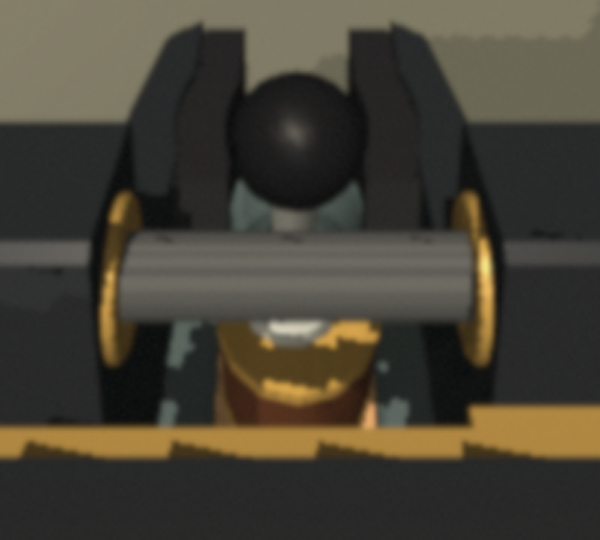

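```bash
python3 - <<'E'
from h import *
a=np.load("top0px.npy").astype(int); wa=np.load("top0.npy"); t=camera("top"); b=t["pixels"].astype(int); w=P(t)
v,u=np.mgrid[:420,:560]; reg=(u>305)&(u<352)&(v>172)&(v<222)
d=reg&(b.sum(-1)<150)&(a.sum(-1)>250); print(d.sum(), u[d].mean() if d.any() else 0, v[d].mean() if d.any() else 0)
print(w[d].round(0)[::5].tolist())
for r in range(176,220,4): print(r,[int(b[r,c].sum()/3) for c in range(305,352,3)],[int(a[r,c].sum()/3) for c in range(305,352,3)])
E
```

```text
11 315.45454545454544 201.36363636363637
[[624.0, -136.0, 12.0], [612.0, -139.0, 25.0], [599.0, -136.0, 19.0]]
176 [132, 132, 129, 93, 90, 131, 95, 81, 78, 118, 88, 103, 128, 88, 91, 86] [126, 126, 129, 95, 89, 129, 129, 119, 120, 114, 130, 133, 132, 128, 128, 130]
180 [131, 128, 130, 133, 82, 90, 84, 74, 73, 66, 143, 88, 86, 91, 85, 86] [126, 130, 129, 134, 79, 91, 112, 114, 113, 107, 222, 91, 92, 105, 127, 130]
184 [115, 112, 118, 74, 72, 75, 160, 146, 142, 156, 126, 159, 84, 85, 86, 88] [115, 113, 113, 97, 75, 82, 231, 196, 137, 151, 217, 211, 92, 91, 132, 131]
188 [67, 87, 132, 149, 154, 158, 155, 156, 154, 155, 157, 93, 83, 88, 87, 87] [69, 88, 130, 152, 156, 153, 155, 155, 155, 156, 191, 206, 83, 89, 104, 130]
192 [157, 158, 159, 158, 159, 158, 155, 155, 154, 157, 157, 126, 108, 87, 87, 87] [158, 155, 155, 157, 156, 156, 157, 155, 156, 158, 204, 121, 141, 92, 86, 129]
196 [159, 157, 141, 124, 157, 157, 157, 157, 158, 158, 155, 160, 114, 87, 88, 114] [161, 155, 159, 154, 156, 156, 158, 155, 157, 159, 160, 159, 230, 88, 92, 129]
200 [126, 99, 107, 47, 52, 151, 157, 156, 155, 156, 156, 157, 116, 121, 88, 83] [122, 119, 134, 158, 153, 155, 156, 157, 156, 155, 156, 234, 201, 122, 92, 87]
204 [100, 101, 109, 52, 126, 157, 157, 156, 158, 155, 157, 155, 126, 248, 86, 88] [129, 128, 134, 158, 153, 157, 157, 158, 155, 158, 157, 149, 218, 246, 89, 88]
208 [85, 161, 160, 105, 160, 160, 158, 158, 136, 123, 123, 123, 121, 78, 89, 85] [78, 156, 157, 157, 156, 160, 155, 162, 132, 109, 189, 213, 216, 159, 85, 115]
212 [130, 91, 159, 158, 140, 121, 123, 219, 123, 118, 146, 131, 85, 87, 87, 113] [129, 89, 155, 158, 138, 120, 185, 218, 215, 176, 202, 185, 126, 131, 128, 128]
216 [113, 114, 129, 124, 124, 134, 126, 104, 87, 89, 120, 131, 131, 132, 131, 129] [115, 113, 128, 125, 119, 186, 179, 144, 128, 130, 133, 130, 130, 128, 132, 129]
```

The wrist crop shows the collar close against the handle face. In the top view a new dark blob at px (315,201) maps to about (605,-136, z≈20), and the push force has dropped. The plug is in the tray, so I'm drawing the rod back.

Call:
{"api": "carry_out", "payload": {
  "motion": [
    [1,0.04,0,-0.0143,0],
    [1,0.1,0,-0.0365,0],
    [1,0.18,0,-0.0657,0],
    [1,0.26,0,-0.095,0],
    [1,0.34,0,-0.124,0],
    [1,0.42,0,-0.153,0],
    [1,0.5,0,-0.1825,0],
    [1,0.58,0,-0.212,0],
    [1,0.66,0,-0.241,0],
    [1,0.66,0,-0.241,0]
  ]
}}

```text
t: 23.32
position: [531.0, 144.1, 228.6]
tcp_rot: [-1.92, -2.486, -0.001]
ft_force: [1.4, 2.2, -0.8]
width: 18.6
```

```bash
python3 - <<'E'
from h import *
s=st(); im=camera('wrist'); px=im['pixels'].astype(int); v,u=np.mgrid[:420,:560]; m=(px.sum(-1)<110)&(abs(u-279)<18)&(v>250)&(v<315); print('knob px',u[m].mean(),v[m].mean(),m.sum())
a=np.load("top0px.npy").astype(int); t=camera("top"); b=t["pixels"].astype(int); w=P(t)
v,u=np.mgrid[:420,:560]; reg=(u>305)&(u<352)&(v>172)&(v<222)
d=reg&(b.sum(-1)<180)&(a.sum(-1)>300); print(d.sum(), np.nanmedian(w[d],0))
tr=reg&(b.min(-1)>190); ta=reg&(a.min(-1)>190); print("tray",u[tr].mean(),v[tr].mean(),u[ta].mean(),v[ta].mean(), np.nanmean(w[tr],0))
E
```

```text
t 23.32 p [531.  144.1 228.6] x [-0.253  0.967  0.   ] yawx 104.65 F [ 1.4  2.2 -0.8] M [ 0.2  -0.25  0.19] w 18.6 q6 -0.21
knob px 279.10413080895006 287.23063683304645 1162
38 [ 609.01758183 -135.33887734   21.3135422 ]
tray 339.5263157894737 205.28070175438597 335.3630573248408 200.6624203821656 [ 599.64660683 -222.72493267    6.42409395]
```

Call:
{"api": "carry_out", "payload": {
  "motion": [
    [0.5,0,0,0,0],
    [0.5,0,0,0,0],
    [0.5,0,0,0,0],
    [0.5,0,0,0,0],
    [0.5,-0.2,0,0,0],
    [0.5,-0.49,0,0,0],
    [0.5,-0.49,0,0,0],
    [0.5,-0.49,0,0,0]
  ]
}}

```text
t: 24.42
position: [545.8, 86.8, 228.3]
tcp_rot: [-1.921, -2.485, -0.0]
ft_force: [-0.9, 0.8, -0.1]
width: 44.0
```

```bash
python3 -c "
from h import *
s=st(); knob(); col()"
```

```text
t 24.43 p [545.8  86.8 228.3] x [-0.252  0.968  0.   ] yawx 104.59 F [-0.9  0.8 -0.1] M [-0.04  0.01 -0.  ] w 44.0 q6 -0.31
knob px [284.082435   155.04819277] n 1577 world [533.5 148.1 171.8] tool [62.1  3.5 56.6]
[[45.4, 56.3], [40.0, 58.9], [35.0, 59.8], [29.8, 60.6], [24.1, 62.3], [18.6, 63.0], [15.6, 58.3]]
```

Call:
{"api": "carry_out", "payload": {
  "motion": [
    [0.5,0,0.015,0.1,0],
    [0.5,0,0.015,0.225,0],
    [0.5,0,0.015,0.225,0],
    [1,0,0.015,0.225,0],
    [1,0,0.015,0.225,0],
    [1,0,0.015,0.225,0],
    [1,0,0.015,0.225,0],
    [1,0,0.015,0.225,0],
    [1,0,0.015,0.225,0],
    [1,0,0.015,0.225,0]
  ]
}}

```text
t: 25.78
position: [547.8, 86.8, 201.4]
tcp_rot: [1.921, 2.486, 0.0]
ft_force: [0.3, 0.1, 1.1]
width: 4.4
```

```bash
python3 -c "
from h import *
s=st(); knob(); col()"
```

```text
t 25.77 p [547.8  86.8 201.4] x [-0.252  0.968 -0.   ] yawx 104.59 F [0.3 0.1 1.1] M [-0.09  0.02  0.  ] w 4.4 q6 -0.31
knob px [281.36004983 164.97217608] n 2408 world [534.  148.1 172.2] tool [62.8  2.1 29.2]
[[55.0, 21.6], [49.6, 28.2], [45.3, 29.9], [41.4, 30.0], [36.9, 31.4], [32.5, 32.2], [27.5, 33.9]]
```

Call:
{"api": "carry_out", "payload": {
  "motion": [
    [1,0,0,-0.03,0],
    [1,0,-0.01,-0.067,0],
    [1,0.06,-0.01,-0.089,0],
    [1,0.14,-0.01,-0.118,0],
    [1,0.22,-0.01,-0.147,0],
    [1,0.3,-0.01,-0.177,0],
    [1,0.38,-0.01,-0.206,0],
    [1,0.46,-0.01,-0.235,0],
    [1,0.54,-0.01,-0.264,0],
    [1,0.62,-0.01,-0.293,0],
    [1,0.74,-0.01,-0.337,0],
    [1,0.74,-0.01,-0.337,0]
  ]
}}

```text
t: 27.38
position: [524.1, 173.5, 242.3]
tcp_rot: [1.919, 2.487, 0.001]
ft_force: [-0.3, -0.7, -1.1]
width: 4.9
```

```bash
python3 -c "
from h import *
s=st(); knob(); col()"
```

```text
t 27.38 p [524.1 173.5 242.3] x [-0.253  0.967 -0.   ] yawx 104.67 F [-0.3 -0.7 -1.1] M [-0.03  0.07  0.02] w 4.9 q6 -0.15
knob px [280.21307038 173.63109049] n 2586 world [510.3 232.8 218.9] tool [61.4  1.8 23.1]
[[57.9, 12.1], [53.7, 15.8], [47.7, 23.7], [43.6, 25.0], [39.2, 26.4], [34.4, 28.6], [29.7, 29.9]]
```

Rod is out and held about 20° nose-down. Moving back above the rest.

```bash
python3 -c "
from h import *
print(go((395.2,281.7,242)))"
```

```text
[ 1.151 -0.811 -0.002]
```

Call:
{"api": "carry_out", "payload": {
  "motion": [
    [1,0.3,-0.2,0,0.04],
    [1,0.6,-0.5,0,0.08],
    [1,0.9,-0.75,0,0.1255],
    [1,1,-0.811,0,0.1255],
    [1,1,-0.811,0,0.1255],
    [1,1,-0.811,0,0.1255]
  ]
}}

```text
t: 28.22
position: [401.0, 263.5, 241.7]
tcp_rot: [2.371, 2.061, 0.0]
ft_force: [0.5, -0.4, -1.4]
width: 4.9
```

```bash
python3 -c "
from h import *
st(); print(go((395.2,281.7,150))); knob(); im=camera('wrist'); save('w8',im['pixels'],s=1.42)"
```

```text
t 28.23 p [401.  263.5 241.7] x [ 0.139  0.99  -0.   ] yawx 82.0 F [ 0.5 -0.4 -1.4] M [-0.05  0.08 -0.04] w 4.9 q6 0.47
[ 0.144 -0.069  0.764]
knob px [282.23420074 173.10297398] n 2690 world [411.5 323.8 218.3] tool [61.3  2.  23.3]
```

View pics/w8.png

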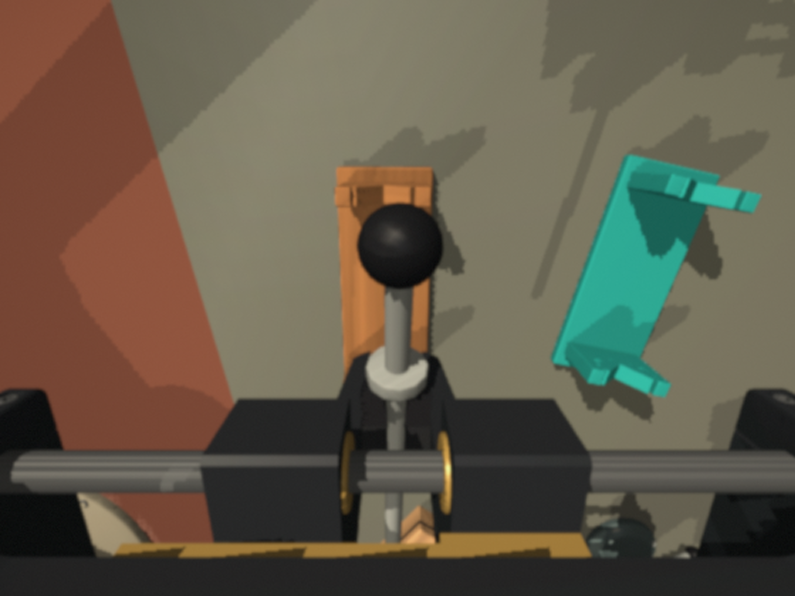

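Below is the plain wooden rest, its rear upright at (385,193), ready for placing. Lowering over it.

Call:
{"api": "carry_out", "payload": {
  "motion": [
    [1,0.144,-0.069,0.1,0],
    [1,0.144,-0.069,0.35,0],
    [1,0.144,-0.069,0.6,0],
    [1,0.144,-0.069,0.8,0],
    [1,0.144,-0.069,0.85,0],
    [1,0.144,-0.069,0.88,0],
    [1,0.144,-0.069,0.88,0]
  ]
}}

```text
t: 29.2
position: [394.4, 282.3, 136.7]
tcp_rot: [2.371, 2.061, 0.001]
ft_force: [-0.4, 0.0, -1.7]
width: 5.0
```

```bash
python3 -c "
from h import *
st(); knob(); print(go((395.2,281.7,89)))"
```

```text
t 29.2 p [394.4 282.3 136.7] x [0.139 0.99  0.   ] yawx 82.0 F [-0.4  0.  -1.7] M [-0.06  0.06  0.01] w 5.0 q6 0.52
knob px [281.37700635 173.83016051] n 2679 world [404.9 342.7 113.4] tool [61.1  2.  23.5]
[-0.005  0.007  0.399]
```

Call:
{"api": "carry_out", "payload": {
  "motion": [
    [1,0,0,0.03,0],
    [1,0,0,0.06,0],
    [1,0,0,0.09,0],
    [1,0,0,0.12,0],
    [1,0,0,0.15,0],
    [1,0,0,0.18,0],
    [1,0,0,0.21,0],
    [1,0,0,0.24,0],
    [1,0,0,0.27,0],
    [1,0,0,0.3,0],
    [1,0,0,0.33,0],
    [1,0,0,0.36,0],
    [1,0,0,0.36,0]
  ]
}}

```text
t: 30.88
position: [394.0, 282.3, 92.8]
tcp_rot: [-2.371, -2.061, 0.001]
ft_force: [-0.2, 0.5, 0.9]
width: 6.0
```

```bash
python3 -c "
from h import *
st(); knob(); col()"
```

```text
t 30.88 p [394.  282.3  92.8] x [ 0.139  0.99  -0.   ] yawx 82.01 F [-0.2  0.5  0.9] M [-0.07  0.02  0.04] w 6.0 q6 0.52
knob px [277.62881441 154.74137069] n 1999 world [403.5 346.7  51.1] tool [65.1  0.5 41.8]
[[50.8, 38.4], [46.9, 38.1], [42.6, 39.1], [38.3, 39.4], [34.4, 38.6], [29.6, 39.7], [25.8, 38.4]]
```

Call:
{"api": "carry_out", "payload": {
  "motion": [
    [1,0,0,0.012,0],
    [1,0,0,0.024,0],
    [1,0,0,0.036,0],
    [1,0,0,0.036,0],
    [0.3,0,0,0.036,0],
    [0,0,0,0.036,0],
    [0,0,0,0.036,0],
    [0,0,0,0.036,0],
    [0,0,0,0.036,0],
    [0,0,0,0.036,0],
    [0,0,0,0.036,0],
    [0,0,0,-0.2,0],
    [0,0,0,-0.6,0],
    [0,0,0,-0.8,0],
    [0,0,0,-0.8,0]
  ]
}}

```text
t: 32.85
position: [394.4, 282.5, 190.3]
tcp_rot: [2.37, 2.061, 0.005]
ft_force: [0.3, -0.7, 0.0]
width: 88.1
```

```bash
python3 - <<'E'
from h import *
st(); im=camera('wrist'); save('w9',im['pixels'],s=1.42); K=knob(im)
a=np.load("top0px.npy").astype(int); wa=np.load("top0.npy"); t=camera("top"); b=t["pixels"].astype(int); w=P(t); save('t9',t["pixels"],box=(300,165,360,225),s=6)
v,u=np.mgrid[:420,:560]; reg=(u>305)&(u<352)&(v>172)&(v<222)
d=reg&(b.sum(-1)<180)&(a.sum(-1)>300); print("plug",d.sum(), np.nanmedian(w[d],0))
E
```

```text
t 32.85 p [394.4 282.5 190.3] x [0.139 0.99  0.002] yawx 82.01 F [ 0.3 -0.7  0. ] M [-0.02  0.08 -0.01] w 88.1 q6 0.52
knob px [279.567753   133.94511149] n 583 world [405.6 346.7  43.6] tool [ 65.3   2.4 145.4]
plug 37 [ 609.16401974 -135.02094299   21.53741889]
```

View pics/w9.png

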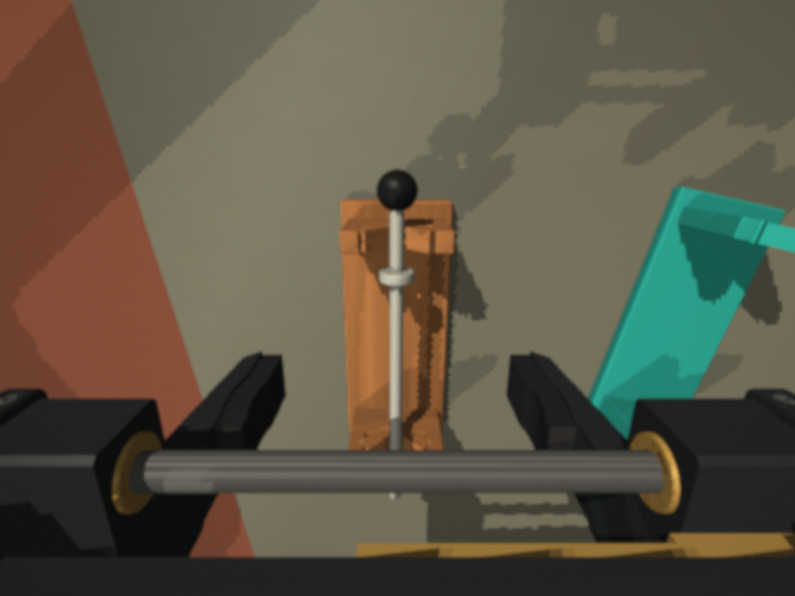

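View pics/t9.png

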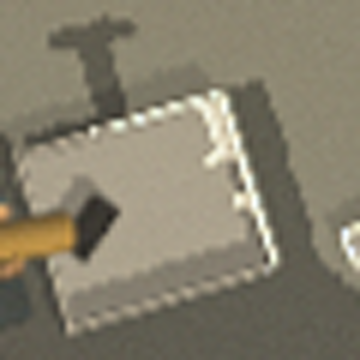

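The rod lies in both notches, with the knob at (397,190), the collar at (396,277) and the tip at (394,495). The plug lies inside the tray at (97,225) in the crop. Handing in.

```bash
python3 -c "
from station import order
print(order.hand_in())"
```

```text
the job is handed in; nothing more can be done
None
```

The job is done and handed in at about 33 s of the 62 s allowed; the hand-in gave no verdict.

- **What I did:** I gripped the rod ahead of its collar and felt the tip level into the hole. Then I raised the hand so the rod swivelled to the 20° slope. After pushing part-way I regripped on the knob to push until the collar was close to the handle and the plug had dropped. I drew the rod out, regripping it ahead of the collar on the way, and laid it back in its rest.
- **Forces:** the largest force reading I saw at the end of a move was about 6 N. Peaks during the moves were not recorded.
- **Last checks:**
  - The rod is level in both notches of the plain wooden rest, with its knob centre at 43.6 mm and its tip the way it lay before, within about 2–3 mm lengthwise.
  - The plug is at rest inside the middle-sized tray at about (609, -135) mm; two readings 9 s apart agreed.
  - The gripper is open and clear of everything.
- **Disagreements:**
  - The first top-view estimate of the borer's direction was about 4° off. The wrist-camera fit replaced it.
  - The tip went several millimetres deeper than I had reckoned before meeting any resistance.
  - I did not measure the bystanders separately. No contact with them showed in the force readings or the pictures.
- **Pictures:** I viewed 13, three past the budget of 10.

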